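# Gauge two centrifuge adapters

### The arm

A 7-joint arm with a two-finger parallel gripper is mounted at the origin on a cart in front of the work surface, level with it; the furniture and walls round the work are solid. World frame = base frame: x ahead of the robot, y to its left, z up, the work surface at z = 0. Lengths are in m, angles in rad, forces in N, time in s.
With the tool pointing down it reaches from about 0.425 to 0.925 m from the base axis. Payload 6.8 kg.
Tool frame: the origin (TCP) lies on the mounting face of the last link; the fingertips stand 173 mm ahead of it and the grasp point (between the pads) lies 155 mm ahead of it; z points along the fingers, y is the line along which they close (so a half turn about z gives the same grasp; the last joint's range is limited). The gripper opens to 85 mm and grips with 20 to 120 N. Pads are 22 mm wide; open, the fingers measure 114 mm over their backs; the gripper's body (76 mm by 85 mm) begins 54 mm behind the grasp point. The pads swing forward as they close: fully open they stand 13 mm farther back than shut.
Start: joints at [1.221, 0.477, 0.022, 1.555, -0.011, 1.109, -0.083], TCP at [0.162, -0.655, 0.405] pointing down, gripper open.
Joint ranges: [-2.96, 2.96], [-0.34, 2.1], [-1.41, 1.46], [0.24, 2.44], [-1.37, 4.51], [0.17, 1.92], [-2.96, 2.96]. Speed limits (rad/s): [2.39, 2.39, 3.14, 3.14, 3.14, 3.14, 3.14].

### API

Orientations are given as a rotation vector (axis times angle).
In Python, from bench import r gives the robot as it stands.
- The arm moves only by the tool carry_out, never from a script. Its argument "moves" is a list of rows, each a list of 5 numbers: the shift along the tool's x, y, z in m, then the turn about the tool's z in rad, then the finger opening in m, from 0 to 0.0854. In form: [[dx, dy, dz, roll, claw], ...]. A call has exactly 8 rows; each row is the pose to reach, as a shift and turn from the pose commanded when the call began, along the tool's axes at that moment; what a row does not reach only later rows make up. A row lasts 1/10 s, in which the tool goes at most 50 mm and 8.59 degrees, less where a joint would pass 70% of its speed; a pose out of reach is approached as far as the arm can. A call with a gripper value outside its range is refused whole. The fingers move at their own pace and stop on an object; "force" is the grip in N (left out, the last holds). Time passes only in rows, so rows that repeat a pose let the fingers close, or fill a call up. It gives the time, the measured TCP pose, the force, the opening and the grip force at its end, in the units of the state.
- r.get_obs(): the state, without advancing time (a new reading comes with each control period).
- r.grab_frame(name): name is "scene" or "top"; returns the picture (400x640x3 uint8, red, green, blue); there is no depth.
- r.calibration(name): a dict with "fx", "fy", "cx", "cy" (pixels), "k1" (the pictures are not rectified: a ray, as slopes to the right and down, at radius r is drawn at 1 + k1 r^2 times it, then the intrinsics apply), "rvec" (rotation vector, rad) and "tvec" (3), from world to camera coordinates, as OpenCV has them. Camera axes: x right, y down, z forward; pixel columns grow to the right and rows downward; lengths in m; the calibration is good to about 2 mm. A picture is of the moment at which its call begins. calibration takes no time and is no camera call.
- r.hand_in(): hands the job in; it is judged then, once.
The state is a dict: "clock": time; "joints": joint angles; "qvel": joint speeds; "tau": joint torques, N m; "tcp_pos": TCP position; "orientation": TCP orientation; "contact_force": force on the tool from outside, world axes, zero at the start; "moment": the same for the moment, N m; "grip_width": finger opening in m; "gripper_force": force on a finger pad.
Only numpy, scipy, OpenCV 4.12 (cv2) and the standard library are available. Lean on these libraries where they do the work, as an engineer would, in place of code of your own. Each camera call takes 0.05 s, during which the arm holds its last target. There are 200 camera calls.

### The job

Two white tube adapters have come back from the autoclave, and one of them has swollen. Try each in turn, foot first and without forcing it, in the leaning steel gauge ring: let the one that fits slide right through and leave it lying at the bottom of the gauge's chute; stand the one that will not go in upright in the shallow steel tray. Deal with each before you take the next, and leave everything else standing where it is.

Things in the scene. Friction and masses are not known exactly. Their poses are not given: they have to be found in the camera images.
- adapter_a: white plastic tube adapter, a cylinder 95 mm tall with an 18 mm hole down its top and a 3 mm bevel round its foot, standing upright on the bench, about 75 g. Either the sound size, 30 mm across, or the swollen size, 36 mm: only trying it tells. Origin at the centre of its foot, z axis up along it. Grip it across its top 40 mm, so that the foot is free for the gauge.
- adapter_b: the other white plastic tube adapter, alike in shape and height; 30 or 36 mm across, whichever the first is not. Origin at the centre of its foot, z axis up along it.
- adapter_a_foot (a point): centre of the foot of adapter_a (its origin).
- adapter_b_foot (a point): centre of the foot of adapter_b (its origin).
- gauge_stand: fixed grey stand of the gauge, base plate 175 x 96 x 10 mm. Origin in the middle of its underside; the ring leans to its -x side (towards the robot), the chute runs down to its +x side.
- gauge_ring: fixed steel gauge ring, 62 mm across, 40 mm long, its bore leaning 33 degrees from vertical. Origin at the centre of its upper mouth, 151 mm up; z axis along the bore, up out of the mouth; parts go in along -z. An 8 mm deep lead-in cone (50 mm wide at the mouth) leads to the 34 mm bore: a swollen foot stops at most 12 mm below the mouth, a sound one goes on.
- chute_stop (a point): on the bore axis, 150 mm from the mouth, at the face of the stop that ends the open chute (38 mm wide, walls 23 mm) which runs on from the ring in line with the bore. Ring and chute are polished (friction 0.2): a sound adapter let go with its foot 40 mm or more inside the ring slides down by its weight until its foot rests here.
- steel_tray: shallow steel tray on the bench, fixed, 136 mm (its x) by 206 mm (its y), rim 18 mm high, inner floor 2 mm above the bench and 120 x 190 mm. Origin in the middle of its underside.
- flask: small conical flask with a cork, 60 mm across the foot, 108 mm tall; bystander. Origin under its middle.
- dropper_1: amber dropper bottle, 36 mm across, 97 mm tall; bystander. Origin under its middle.
- dropper_2: dropper bottle with a white collar, 36 mm across, 97 mm tall; bystander. Origin under its middle.
Not all that is in view belongs to the job. Leave any blue, green or yellow look-alike of the adapter_b alone.

How it is judged:
By the outcome, as a careful person would: the job done as asked, in the order asked, and still so for the second after the job is handed in, with the robot touching nothing.
It also fails if it takes over 64 s, if anything falls off the work surface, if the arm or the gripper's body presses on something with over 40 N, if the wrist force passes 120 N, or if a joint passes its speed limit or range.

## Working session

There is one attempt and no reset: what is moved stays moved. The work goes in short steps, Python scripts to look and compute and a tool call to move; the robot and the scene stay as the last step left them, time stands still between calls to the robot, and variables do not carry over. Pictures are saved under pics/ and viewed, at most 10 in all, crops included, and the job is handed in when it is done.

Besides the shell and the picture viewer there is one more tool, called after "Request:" as name([rows], argument=value, ...), one row to a line, values as JSON. carry_out: Moves the arm, as the interface text tells. Its arguments: {"type":"object","properties":{"moves":{"type":"array","items":{"type":"array","items":{"type":"number"}}},"force":{"type":"number"}},"required":["moves"]}

```bash
ls; mkdir -p pics
python3 - <<'E'
from bench import r
import cv2,json
for n in("scene","top"):
    cv2.imwrite(f"pics/{n}0.png",r.grab_frame(n)[:,:,::-1]); print(n,r.calibration(n))
print(r.get_obs())
E
```

```text
pics
scene {'fx': 466.03487444504674, 'fy': 466.03487444504674, 'cx': 317.0178104787299, 'cy': 206.0748379756885, 'k1': -0.010037383956198164, 'rvec': array([ 1.27796179, -2.25483318,  0.97618257]), 'tvec': array([0.25171258, 0.40425557, 1.07915066])}
top {'fx': 468.75117424039956, 'fy': 468.75117424039956, 'cx': 318.93398602278023, 'cy': 204.01927814815153, 'k1': -0.1273231325726885, 'rvec': array([ 2.21633329, -2.15465598,  0.06640616]), 'tvec': array([-0.07046603,  0.56182174,  1.31312708])}
{'clock': 0.1, 'joints': array([ 1.22087345,  0.47774406,  0.02234436,  1.55630617, -0.01146683,
        1.1092907 , -0.08308858]), 'qvel': array([-9.16438694e-04, -1.80178703e-03, -1.79696839e-05, -5.14675451e-03,
        5.50250641e-04, -2.21630376e-04,  1.42248586e-03]), 'tau': array([ 5.01525152e-03, -5.97765577e+01,  1.61397178e+00, -2.81957567e+01,
        1.28552175e-02,  5.05752687e-03, -2.02732167e-05]), 'tcp_pos': array([ 0.16159561, -0.65513646,  0.40382449]), 'orientation': array([-3.11707561e+00, -3.78809057e-01,  5.36651283e-04]), 'contact_force': array([-0.43646298, -0.19091096,  0.31070618]), 'moment': array([-0.01329805, -0.01292665,  0.04532371]), 'gripper_force': 0.0, 'grip_width': 0.08537441760941569}
```

View pics/scene0.png

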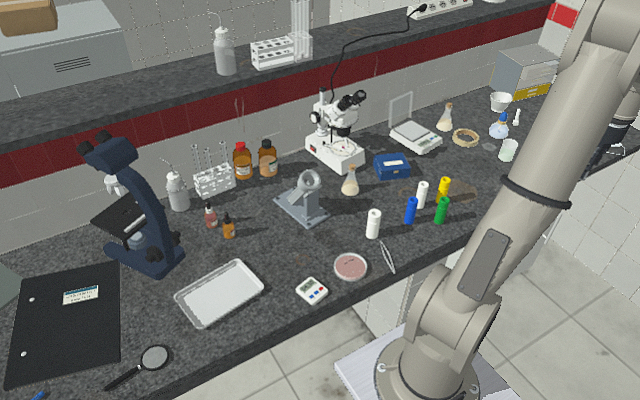

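View pics/top0.png

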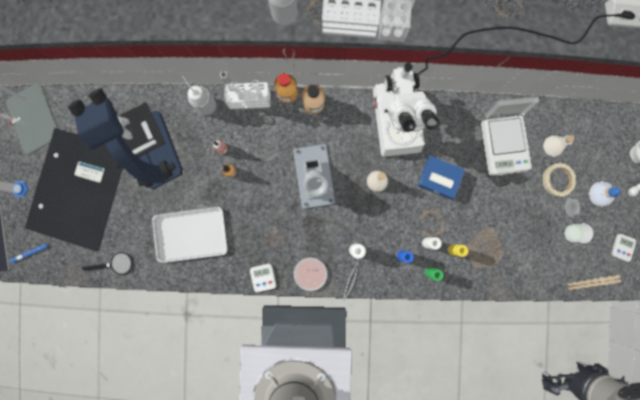

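The scene view shows two white cylinders at (373,223) and (422,194). Their look-alikes are blue (411,210), yellow (444,190) and green (442,210). The gauge is at (302,195), the tray at (219,292), the flask at (350,182) and the droppers at (210,215) and (229,228). The white pair fits the description, and I'll confirm it in an enlarged crop.

```bash
cat > h.py <<'E'
import numpy as np,cv2
from bench import r
from scipy.spatial.transform import Rotation as R
def cam(n):
    c=r.calibration(n); return c,R.from_rotvec(c["rvec"]).as_matrix(),np.array(c["tvec"])
def pix2w(n,uv,z):
    c,M,t=cam(n); d=np.array([(uv[0]-c["cx"])/c["fx"],(uv[1]-c["cy"])/c["fy"]]); s=d.copy()
    for _ in range(20): s=d/(1+c["k1"]*(s@s))
    o=-M.T@t; v=M.T@np.array([*s,1]); return o+v*(z-o[2])/v[2]
def w2pix(n,p):
    c,M,t=cam(n); q=M@np.array(p)+t; s=q[:2]/q[2]; s=s*(1+c["k1"]*(s@s))
    return np.array([c["fx"]*s[0]+c["cx"],c["fy"]*s[1]+c["cy"]])
E
python3 - <<'E'
import cv2,numpy as np
a=cv2.imread("pics/scene0.png");b=cv2.imread("pics/top0.png")
A=cv2.resize(a[155:255,262:462],None,fx=4,fy=4,interpolation=cv2.INTER_CUBIC)[:,:800]
cv2.imwrite("pics/s1.png",A)
B=cv2.resize(b[130:290,280:480],None,fx=3.75,fy=3.75,interpolation=cv2.INTER_CUBIC)
cv2.imwrite("pics/t1.png",B)
E
```

```text
(no output)
```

View pics/s1.png

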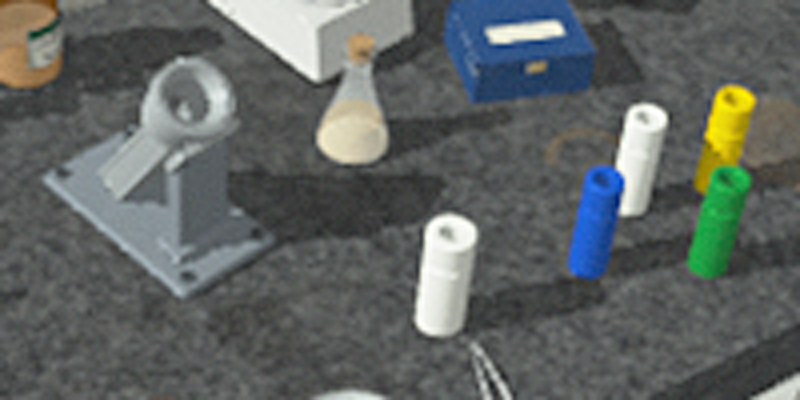

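View pics/t1.png

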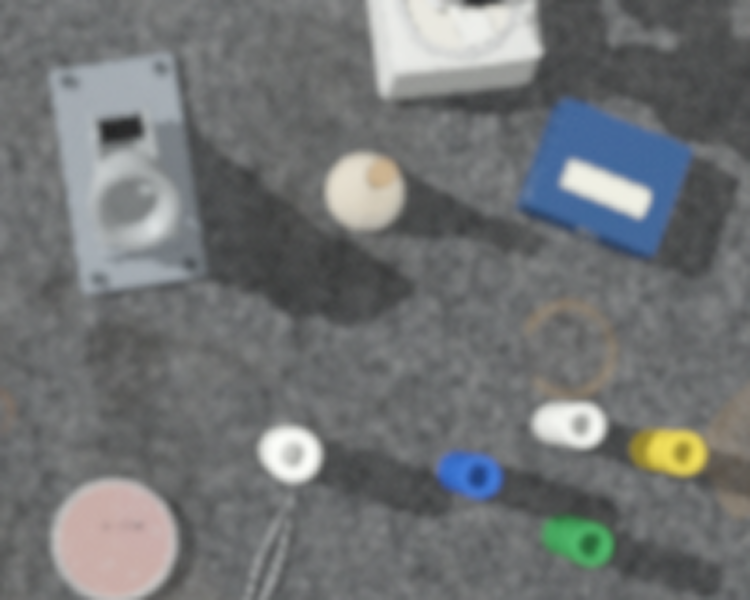

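The crops confirm it: both white cylinders have the hole in the top and stand apart from the blue, yellow and green ones. In the top view their hole centres are at about (358,251) and (435,243). The gauge ring mouth is near (316,183) in the top view.

Run:
```python
from h import *
np.set_printoptions(precision=4,suppress=True)
T=lambda u,v:(u/3.75+280-.4,v/3.75+130-.4); S=lambda u,v:(u/4+262-.4,v/4+155-.4)
print("A",pix2w("top",T(293,455),.095),pix2w("scene",S(456,232),.095))
print("B",pix2w("top",T(582,425),.095),pix2w("scene",S(650,117),.095))
c=[pix2w("top",T(*p),.01) for p in((50,72),(173,52),(206,274),(84,295))]
print("corners",np.array(c)); m=np.mean(c,0); print("base",m,[np.linalg.norm(c[i]-c[i-1]) for i in range(4)])
d1=c[0]-c[3];d2=c[1]-c[2]; d3=c[0]-c[1]; d4=c[3]-c[2]
print("yaw",[np.degrees(np.arctan2(d[1],d[0])) for d in(d1,d2)],[np.degrees(np.arctan2(-d[0],d[1])) for d in(d3,d4)])
c2=[pix2w("scene",S(*p),.01) for p in((42,180),(182,298),(274,240))]; print("scene corners",np.array(c2))
print("mouth",pix2w("top",T(137,195),.151),pix2w("scene",S(190,98),.151))
print("flask",pix2w("top",T(363,190),.03))
im=cv2.imread("pics/top0.png")
hsv=cv2.cvtColor(im,cv2.COLOR_BGR2HSV); mk=((hsv[...,1]<30)&(hsv[...,2]>165)).astype(np.uint8)
n,l,st,ce=cv2.connectedComponentsWithStats(mk)
for i in range(1,n):
    if st[i,4]>60: print(st[i],ce[i])
ll=l[235,190]; pts=np.argwhere(l==ll)[:,::-1].astype(np.float32); box=cv2.boxPoints(cv2.minAreaRect(pts)); print("tray",box,np.array([pix2w("top",p,.012) for p in box]))
o=r.get_obs(); print(R.from_rotvec(o["orientation"]).as_matrix())
```

```text
A [ 0.4363 -0.1619  0.095 ] [ 0.4339 -0.1652  0.095 ]
B [ 0.4627 -0.3687  0.095 ] [ 0.4602 -0.3707  0.095 ]
corners [[ 0.7217  0.025   0.01  ]
 [ 0.7399 -0.0692  0.01  ]
 [ 0.5693 -0.099   0.01  ]
 [ 0.5506 -0.0065  0.01  ]]
base [ 0.6454 -0.0374  0.01  ] [np.float64(0.17401423735308327), np.float64(0.095975967667923), np.float64(0.17323909249297006), np.float64(0.09435098959503724)]
yaw [np.float64(10.446451313366376), np.float64(9.905775119394747)] [np.float64(10.912600751225702), np.float64(11.39606744756886)]
scene corners [[ 0.7157  0.028   0.01  ]
 [ 0.5464 -0.0029  0.01  ]
 [ 0.5638 -0.0963  0.01  ]]
mouth [ 0.6123 -0.0465  0.151 ] [ 0.6014 -0.0415  0.151 ]
flask [ 0.6347 -0.2153  0.03  ]
[ 322    0   90   37 2800] [365.7579  16.8568]
[606   0  34  26 609] [623.0722  10.6207]
[ 373   67   63   89 2902] [398.7957 112.2009]
[ 225   81   44   27 1008] [246.8472  94.1339]
[187  86  15  20 210] [194.0381  93.9619]
[ 481  116   51   58 2237] [505.6768 144.0997]
[142 122  10  17  74] [146.4865 129.8378]
[543 136  29  20 372] [554.4543 144.8495]
[133 141  22  12  79] [143.443 146.481]
[... 297 characters left out ...]
3]
[ 157  207   70   55 3154] [191.4296 234.1807]
[152 215   6  41  75] [154.8  234.04]
[565 223  28  20 451] [578.7184 232.8248]
[612 234  24  27 385] [622.987  247.2468]
[422 237  20  13 194] [431.5258 242.5619]
[349 243  17  16 200] [357.025 250.395]
[114 255  15  17 205] [120.8537 262.8244]
[294 258  33  33 213] [309.2535 274.0751]
[250 264  26  28 488] [262.2643 277.4754]
[    0   282   640   118 58820] [298.0031 346.036 ]
tray [[151.4769 214.8154]
 [221.5077 206.0616]
 [227.4462 253.5693]
 [157.4154 262.3231]] [[0.519  0.4304 0.012 ]
 [0.5503 0.2249 0.012 ]
 [0.415  0.2025 0.012 ]
 [0.3824 0.4065 0.012 ]]
[[ 0.9709  0.2395 -0.0005]
 [ 0.2395 -0.9709  0.0015]
 [-0.0001 -0.0016 -1.    ]]
```

Request:
carry_out([
  [0.034,-0.037,0,0.01,0.085],
  [0.068,-0.073,0,0.02,0.085],
  [0.102,-0.11,0,0.03,0.085],
  [0.136,-0.146,0,0.04,0.085],
  [0.17,-0.183,0,0.05,0.085],
  [0.204,-0.22,0,0.058,0.085],
  [0.238,-0.256,0,0.058,0.085],
  [0.272,-0.293,0,0.058,0.085],
])

```text
clock: 0.9
tcp_pos: [0.3559, -0.304, 0.4046]
orientation: [3.128, 0.288, -0.0]
contact_force: [0.7, -0.5, 0.0]
grip_width: 0.0852
gripper_force: 0.0
```

Request:
carry_out([
  [0.03,-0.036,0,0,0.085],
  [0.06,-0.072,0,0,0.085],
  [0.09,-0.108,0,0,0.085],
  [0.1034,-0.1242,0.01,0,0.085],
  [0.1034,-0.1242,0.05,0,0.085],
  [0.1034,-0.1242,0.095,0,0.085],
  [0.1034,-0.1242,0.14,0,0.085],
  [0.1034,-0.1242,0.178,0,0.085],
])

```text
clock: 1.7
tcp_pos: [0.4337, -0.1648, 0.2247]
orientation: [-3.128, -0.289, 0.001]
contact_force: [0.1, -0.0, -0.4]
grip_width: 0.0854
gripper_force: 0.0
```

Run:
```python
from h import *
a=r.grab_frame("scene")[:,:,::-1];b=r.grab_frame("top")[:,:,::-1]
A=cv2.resize(a[150:250,300:440],(700,500),interpolation=cv2.INTER_CUBIC)
cv2.imwrite("pics/s2.png",A); cv2.imwrite("pics/top2.png",b); cv2.imwrite("pics/scene2.png",a)
o=r.get_obs(); print(o["tcp_pos"],o["contact_force"],o["joints"])
```

```text
[ 0.43213289 -0.16429381  0.222606  ] [-0.89165496  0.37543888 -0.24688986] [ 0.44779794  0.42782482 -0.26129984  2.17642102  0.19823613  0.56902451
 -1.3459547 ]
```

View pics/s2.png

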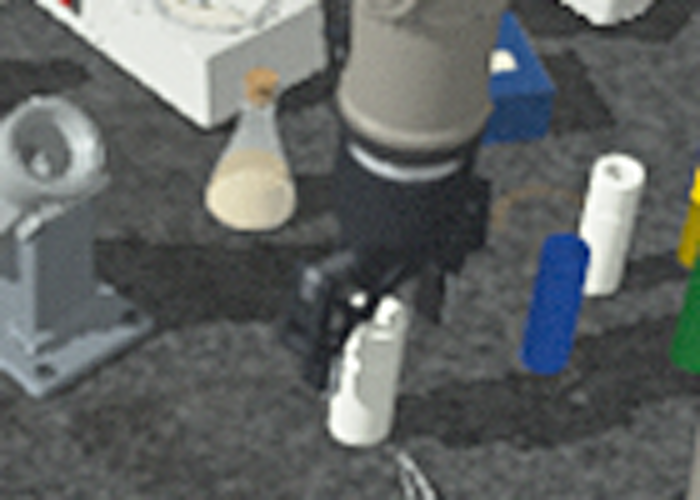

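The adapter (foot near crop (360,435)) stands between the open fingers, with one finger on its left at crop (315,330). I'm closing the fingers and lifting.

Request:
carry_out([
  [0,0,0,0,0.02],
  [0,0,0,0,0.02],
  [0,0,0,0,0.02],
  [0,0,0,0,0.02],
  [0,0,0,0,0.02],
  [0,0,0,0,0.02],
  [0,0,0,0,0.02],
  [0,0,0,0,0.02],
], force=30)

```text
clock: 2.6
tcp_pos: [0.4352, -0.1652, 0.2281]
orientation: [3.127, 0.288, 0.004]
contact_force: [-1.0, 0.3, 9.1]
grip_width: 0.0352
gripper_force: 33.4
```

Request:
carry_out([
  [0,0,-0.04,0,0.02],
  [0,0,-0.085,0,0.02],
  [0.02,-0.008,-0.125,0,0.02],
  [0.06,-0.022,-0.155,0,0.02],
  [0.105,-0.038,-0.18,0,0.02],
  [0.15,-0.054,-0.2,0,0.02],
  [0.195,-0.07,-0.205,0,0.02],
  [0.235,-0.084,-0.205,0,0.02],
])

```text
clock: 3.4
tcp_pos: [0.6516, -0.0384, 0.4341]
orientation: [3.128, 0.287, 0.005]
contact_force: [1.2, -0.5, -0.7]
grip_width: 0.0355
gripper_force: 32.6
```

Request:
carry_out([
  [0.015,-0.005,0,0,0.02],
  [0.02,-0.005,0,0,0.02],
  [0.02,-0.005,0,0,0.02],
  [0.02,-0.005,0,0,0.02],
  [0.02,-0.005,0,0,0.02],
  [0.02,-0.005,0,0,0.02],
  [0.02,-0.005,0,0,0.02],
  [0.02,-0.005,0,0,0.02],
])

```text
clock: 4.2
tcp_pos: [0.6686, -0.0312, 0.4319]
orientation: [3.128, 0.288, 0.0]
contact_force: [-0.5, 0.1, -1.1]
grip_width: 0.0352
gripper_force: 32.6
```

Run:
```python
from h import *
a=r.grab_frame("scene")[:,:,::-1];b=r.grab_frame("top")[:,:,::-1]
A=cv2.resize(a[110:240,235:375],None,fx=4.6,fy=4.6,interpolation=cv2.INTER_CUBIC)
cv2.imwrite("pics/s3.png",A)
o=r.get_obs(); print(o["tcp_pos"],o["contact_force"],o["joints"],o["grip_width"],o["orientation"])
```

```text
[ 0.66876693 -0.0310044   0.43180368] [-0.16947379 -0.33252209 -1.9182727 ] [ 0.20010128  0.47153221 -0.35231894  1.51904107  0.17033186  1.1812079
 -1.5687927 ] 0.03578861662408638 [3.12830510e+00 2.88051796e-01 2.05322510e-04]
```

View pics/s3.png

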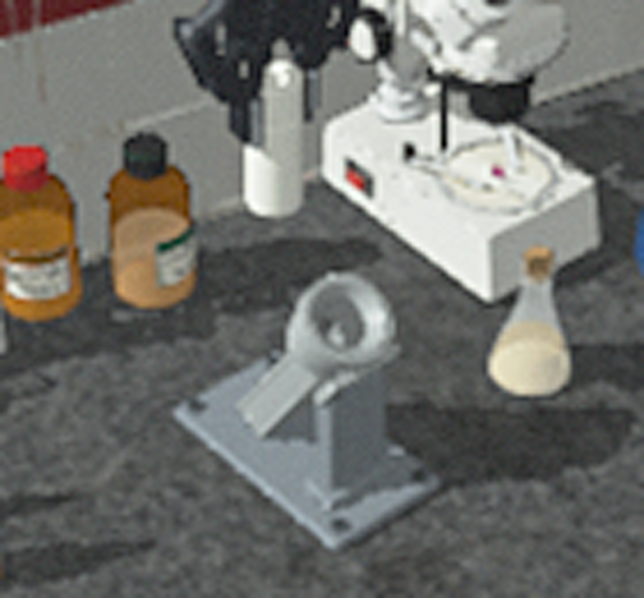

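The adapter is held upright at crop (272,160), beyond and above the ring. Its foot is at about crop (272,205) and the ring mouth is centred near crop (345,318).

Run:
```python
from h import *
print(w2pix("scene",[.6688,-.0310,.432-.155-.0755]), w2pix("scene",[.6688,-.0310,.432-.155-.0735]), "seen", 272/4.6+235,203/4.6+110)
for M in([.6066,-.0427,.151],[.6014,-.0415,.151],[.6123,-.0465,.151]): print(M,w2pix("scene",M),w2pix("top",M))
# scene ring outline projected
import math
g=math.radians(10.5); gx=np.array([math.cos(g),math.sin(g),0]); gy=np.array([-math.sin(g),math.cos(g),0]); z=np.array([0,0,1.])
a33=math.radians(33); p=gx*math.cos(a33)+z*math.sin(a33)
im=cv2.imread("pics/s3.png"); t=cv2.imread("pics/top0.png"); t=cv2.resize(t[140:220,280:350],None,fx=7.5,fy=7.5,interpolation=cv2.INTER_CUBIC)
for M,c in(([.6066,-.0427,.151],(0,0,255)),([.6014,-.0415,.151],(0,255,0))):
  for rr in(.031,.025):
    pts=[np.array(M)+rr*(gy*math.cos(k)+p*math.sin(k)) for k in np.linspace(0,6.28,60)]
    q=np.array([(w2pix("scene",x)-[235,110]+.5)*4.6 for x in pts]); cv2.polylines(im,[q.astype(int)],True,c,1)
    q=np.array([(w2pix("top",x)-[280,140]+.5)*7.5 for x in pts]); cv2.polylines(t,[q.astype(int)],True,c,1)
im=im[200:500,150:500]; im=cv2.resize(im,(500,428)); t=cv2.resize(t,None,fx=.55,fy=.55)
o=np.zeros((430,800,3),np.uint8); o[:428,:500]=im; o[:t.shape[0],505:505+t.shape[1]]=t[:430,:295]; cv2.imwrite("pics/ov.png",o)
```

```text
[294.35452068 154.10284998] [294.34398596 153.55472913] seen 294.1304347826087 154.1304347826087
[0.6066, -0.0427, 0.151] [308.56092477 177.96271546] [314.57371542 183.76643943]
[0.6014, -0.0415, 0.151] [309.11526609 179.09747585] [314.04699396 185.7698277 ]
[0.6123, -0.0465, 0.151] [308.68660417 176.45087995] [316.11869106 181.59879013]
```

View pics/ov.png

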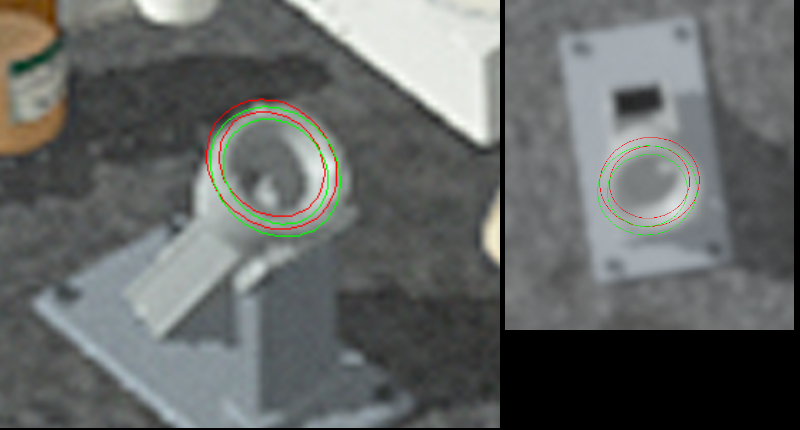

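Request:
carry_out([
  [0,0,0.025,0,0.02],
  [-0.002,0,0.049,0,0.02],
  [-0.008,0,0.049,0,0.02],
  [-0.014,0,0.049,0,0.02],
  [-0.02,0,0.049,0,0.02],
  [-0.026,0,0.049,0,0.02],
  [-0.032,0,0.049,0,0.02],
  [-0.036,0,0.049,0,0.02],
], force=20)

```text
clock: 5.1
tcp_pos: [0.6342, -0.0373, 0.3847]
orientation: [3.128, 0.288, 0.009]
contact_force: [4.4, 0.7, 2.4]
grip_width: 0.0356
gripper_force: 31.4
```

Request:
carry_out([
  [-0.005,0,0,0,0.02],
  [-0.01,0,0,0,0.02],
  [-0.015,0,0,0,0.02],
  [-0.02,0,0,0,0.02],
  [-0.024,0,0,0,0.02],
  [-0.024,0,0,0,0.02],
  [-0.024,0,0,0,0.02],
  [-0.024,0,0,0,0.02],
])

```text
clock: 5.9
tcp_pos: [0.6099, -0.0419, 0.3829]
orientation: [3.128, 0.288, 0.0]
contact_force: [3.4, 0.9, 2.0]
grip_width: 0.0354
gripper_force: 31.4
```

Run:
```python
from h import *
a=r.grab_frame("scene")[:,:,::-1]
A=cv2.resize(a[110:240,235:375],None,fx=4.6,fy=4.6,interpolation=cv2.INTER_CUBIC)
cv2.imwrite("pics/s4.png",A)
o=r.get_obs(); print(o["tcp_pos"],o["contact_force"],o["moment"],o["gripper_force"])
```

```text
[ 0.6099673  -0.04189238  0.38280183] [2.55305946 0.93784464 2.15731925] [ 0.12836154 -0.95212212  0.0059027 ] 31.3663512468338
```

View pics/s4.png

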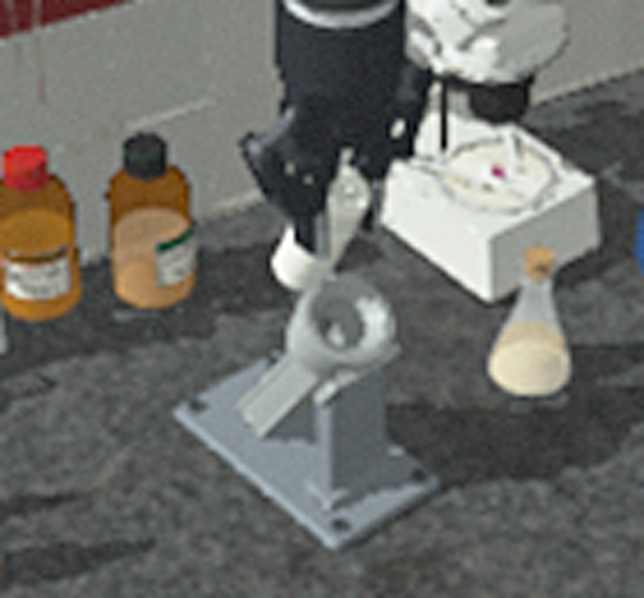

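The adapter now leans parallel to the chute, with its top at crop (348,180) and its foot at (295,262) beyond the ring. Next I'll raise it over to the mouth side and check the tilt numerically.

Request:
carry_out([
  [0.003,0,-0.025,0,0.02],
  [0,0,-0.045,0,0.02],
  [-0.025,0,-0.045,0,0.02],
  [-0.05,0,-0.045,0,0.02],
  [-0.0585,0,-0.045,0,0.02],
  [-0.0585,0,-0.035,0,0.02],
  [-0.0585,0,-0.03,0,0.02],
  [-0.0585,0,-0.03,0,0.02],
])

```text
clock: 6.75
tcp_pos: [0.5526, -0.0524, 0.411]
orientation: [-3.127, -0.289, 0.004]
contact_force: [-0.6, 0.4, -1.2]
grip_width: 0.0352
gripper_force: 31.1
```

Run:
```python
from h import *
import math
g=math.radians(10.5); gx=np.array([math.cos(g),math.sin(g),0]); z=np.array([0,0,1.])
a=r.grab_frame("scene")[:,:,::-1]
o=r.get_obs(); G=o["tcp_pos"]-[0,0,.155]; print(G,o["contact_force"])
A=cv2.resize(a[110:210,255:355],None,fx=6,fy=6,interpolation=cv2.INTER_CUBIC)
for t,c in((27,(255,0,0)),(33,(0,0,255)),(39,(0,255,0))):
  t=math.radians(t); d=-gx*math.sin(t)+z*math.cos(t); n=gx*math.cos(t)+z*math.sin(t); gy=np.cross(z,gx)
  for k in(0,):
    F=G-d*.077
    pts=[F+.018*(gy*math.cos(s)+n*math.sin(s)) for s in np.linspace(0,6.28,40)]
    q=np.array([(w2pix("scene",x)-[255,110]+.5)*6 for x in pts]).astype(int); cv2.polylines(A,[q],True,c,1)
cv2.imwrite("pics/s5.png",A)
```

```text
[ 0.55281293 -0.05231091  0.25661315] [ 0.37498229  0.40547699 -1.60256923]
```

View pics/s5.png

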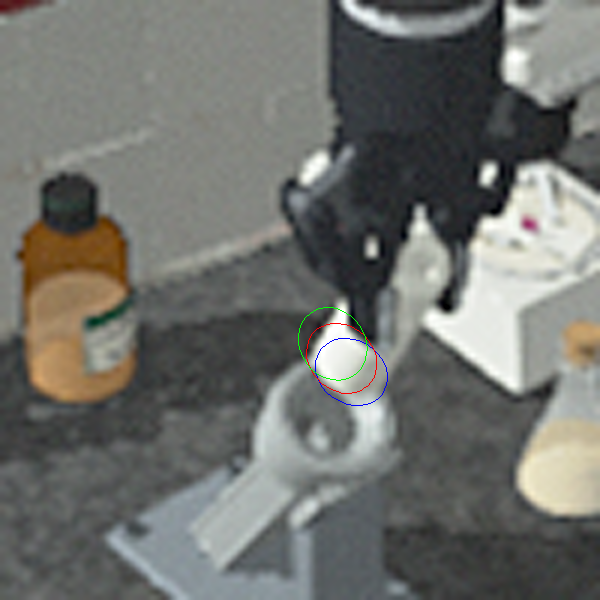

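The foot disc at crop (343,360) matches the red 33° outline, so the tilt is right. I'm lowering it onto the bore axis and easing it in gently.

Request:
carry_out([
  [0,0,0.014,0,0.02],
  [0,0,0.028,0,0.02],
  [0.002,0,0.031,0,0.02],
  [0.004,0,0.035,0,0.02],
  [0.0065,0,0.038,0,0.02],
  [0.009,0,0.041,0,0.02],
  [0.011,0,0.045,0,0.02],
  [0.011,0,0.045,0,0.02],
])

```text
clock: 7.6
tcp_pos: [0.5633, -0.0505, 0.3673]
orientation: [-3.128, -0.288, 0.001]
contact_force: [0.4, 0.1, -0.7]
grip_width: 0.0351
gripper_force: 31.1
```

Request:
carry_out([
  [0.0005,0,0.001,0,0.02],
  [0.001,0,0.0017,0,0.02],
  [0.0015,0,0.0025,0,0.02],
  [0.002,0,0.0034,0,0.02],
  [0.0025,0,0.0042,0,0.02],
  [0.003,0,0.005,0,0.02],
  [0.003,0,0.005,0,0.02],
  [0.003,0,0.005,0,0.02],
])

```text
clock: 8.4
tcp_pos: [0.5661, -0.05, 0.3627]
orientation: [-3.128, -0.288, 0.0]
contact_force: [0.2, -0.2, -1.0]
grip_width: 0.0353
gripper_force: 31.1
```

Request:
carry_out([
  [0.0005,0,0.001,0,0.02],
  [0.001,0,0.0017,0,0.02],
  [0.0015,0,0.0025,0,0.02],
  [0.002,0,0.0034,0,0.02],
  [0.0025,0,0.0042,0,0.02],
  [0.003,0,0.005,0,0.02],
  [0.003,0,0.005,0,0.02],
  [0.003,0,0.005,0,0.02],
])

```text
clock: 9.2
tcp_pos: [0.5692, -0.0504, 0.3602]
orientation: [3.126, 0.286, 0.002]
contact_force: [-7.9, -3.5, 18.5]
grip_width: 0.0354
gripper_force: 32.9
```

The foot stopped about 12 mm in, with a reaction of about 20 N, and the grip reads about 35.5 mm. This is the swollen one. I'll back off and swing it upright against the inner edge of the mouth.

Request:
carry_out([
  [-0.0064,0,-0.0096,0,0.02],
  [-0.0005,0,-0.0115,0,0.02],
  [0.006,0,-0.0135,0,0.02],
  [0.012,0,-0.015,0,0.02],
  [0.018,0,-0.017,0,0.02],
  [0.024,0,-0.019,0,0.02],
  [0.03,0,-0.0205,0,0.02],
  [0.0345,0,-0.022,0,0.02],
])

```text
clock: 10.0
tcp_pos: [0.6026, -0.0436, 0.3784]
orientation: [3.128, 0.288, -0.008]
contact_force: [-5.8, -2.2, -0.8]
grip_width: 0.0357
gripper_force: 31.1
```

Request:
carry_out([
  [0.0025,0,0,0,0.02],
  [0.0025,0,-0.002,0,0.02],
  [0,0,-0.03,0,0.02],
  [-0.002,-0.01,-0.06,0,0.02],
  [-0.008,-0.045,-0.065,0,0.02],
  [-0.016,-0.09,-0.065,0,0.02],
  [-0.024,-0.135,-0.065,0,0.02],
  [-0.032,-0.18,-0.065,0,0.02],
])

```text
clock: 10.8
tcp_pos: [0.5382, 0.1301, 0.4452]
orientation: [-3.127, -0.288, -0.004]
contact_force: [0.3, -0.2, -1.5]
grip_width: 0.0353
gripper_force: 31.1
```

Request:
carry_out([
  [-0.008,-0.045,0,0,0.02],
  [-0.016,-0.09,0,0,0.02],
  [-0.024,-0.135,0,0,0.02],
  [-0.032,-0.175,0,0,0.02],
  [-0.038,-0.195,0.02,0,0.02],
  [-0.038,-0.195,0.06,0,0.02],
  [-0.038,-0.195,0.1,0,0.02],
  [-0.038,-0.195,0.12,0,0.02],
])

```text
clock: 11.6
tcp_pos: [0.4648, 0.313, 0.3216]
orientation: [3.128, 0.29, -0.004]
contact_force: [0.7, -0.2, -0.2]
grip_width: 0.0354
gripper_force: 31.1
```

Run:
```python
from h import *
a=r.grab_frame("scene")[:,:,::-1]
cv2.imwrite("pics/s6.png",a)
o=r.get_obs(); G=o["tcp_pos"]-[0,0,.155]; print(o["clock"],G,o["contact_force"],o["grip_width"])
# white blob of held adapter: report axis direction near predicted foot
F=G-[0,0,.077]; f=w2pix("scene",F); t=w2pix("scene",G+[0,0,.018]); print("pred foot",f,"top",t)
x0,y0=int(f[0])-30,int(t[1])-15
c=a[y0:y0+75,x0:x0+60]; hsv=cv2.cvtColor(c.copy(),cv2.COLOR_BGR2HSV)
m=((hsv[...,1]<40)&(hsv[...,2]>150))
for i in range(0,75,3): 
    xs=np.flatnonzero(m[i]); print(y0+i, "".join('#' if k else '.' for k in m[i]))
print(x0)
```

```text
11.65 [0.46444473 0.31228704 0.16448793] [-0.79675285 -0.58134664 -1.87692808] 0.03512648500956402
pred foot [216.49485356 274.074578  ] top [211.28785679 249.44756004]
234 ............................................................
237 ............................................................
240 ............................................................
243 .......................########.............................
246 .......................#########............................
249 .......................##########...........................
252 ......................###########...........................
255 ......................############..........................
258 .......................###########................##........
261 ........................###########.........###..#######....
264 ........................###########....###....###.#########.
267 ......................##############.....###################
270 ......................##############.#######################
273 .......................#####################################
276 ..................####...###################################
279 .............####......##.##################################
282 ........###.....####.#######################################
285 ...###.....####.############################################
288 #.....####.#################################################
291 ####..######################################################
294 .###########################################################
297 ############################################################
300 ############################################################
303 ########################################################....
306 ...################################################.........
186
```

Request:
carry_out([
  [0,0,0.03,0,0.02],
  [0,0,0.06,0,0.02],
  [0,0,0.078,0,0.02],
  [0,0,0.082,0,0.02],
  [0,0,0.084,0,0.02],
  [0,0,0.086,0,0.02],
  [0,0,0.088,0,0.02],
  [0,0,0.088,0,0.02],
])

```text
clock: 12.45
tcp_pos: [0.4659, 0.3129, 0.2373]
orientation: [-3.128, -0.288, -0.002]
contact_force: [-0.3, -0.5, -0.9]
grip_width: 0.0353
gripper_force: 31.1
```

Request:
carry_out([
  [0,0,0.0015,0,0.02],
  [0,0,0.003,0,0.02],
  [0,0,0.0045,0,0.02],
  [0,0,0.006,0,0.02],
  [0,0,0.007,0,0.02],
  [0,0,0.008,0,0.02],
  [0,0,0.008,0,0.02],
  [0,0,0.008,0,0.02],
])

```text
clock: 13.25
tcp_pos: [0.4656, 0.3127, 0.2287]
orientation: [3.128, 0.288, -0.0]
contact_force: [0.3, 1.3, -0.3]
grip_width: 0.0354
gripper_force: 31.1
```

Request:
carry_out([
  [0,0,0.001,0,0.02],
  [0,0,0.002,0,0.02],
  [0,0,0.003,0,0.02],
  [0,0,0.004,0,0.02],
  [0,0,0.0045,0,0.02],
  [0,0,0.005,0,0.02],
  [0,0,0.005,0,0.02],
  [0,0,0.005,0,0.02],
])

```text
clock: 14.05
tcp_pos: [0.4665, 0.3134, 0.2278]
orientation: [3.128, 0.287, 0.006]
contact_force: [-6.1, -5.9, 34.7]
grip_width: 0.0356
gripper_force: 34.7
```

Request:
carry_out([
  [0,0,-0.0025,0,0.02],
  [0,0,-0.004,0,0.02],
  [0,0,-0.004,0,0.02],
  [0,0,-0.004,0,0.045],
  [0,0,-0.004,0,0.06],
  [0,0,-0.004,0,0.07],
  [0,0,-0.004,0,0.07],
  [0,0,-0.004,0,0.07],
])

```text
clock: 14.85
tcp_pos: [0.4656, 0.3127, 0.2275]
orientation: [3.128, 0.288, -0.0]
contact_force: [0.2, -0.1, -0.2]
grip_width: 0.0702
gripper_force: 0.0
```

Run:
```python
from h import *
a=r.grab_frame("scene")[:,:,::-1]
cv2.imwrite("pics/s7.png",a)
o=r.get_obs(); print(o["clock"],o["tcp_pos"],o["contact_force"],o["grip_width"])
c=a[230:310,180:250]; hsv=cv2.cvtColor(c.copy(),cv2.COLOR_BGR2HSV)
m=((hsv[...,1]<40)&(hsv[...,2]>150))
for i in range(20,80,4): print(230+i, "".join('#' if k else '.' for k in m[i]))
print(w2pix("scene",[.466,.313,.002]),w2pix("scene",[.466,.313,.097]))
```

```text
14.9 [0.46560042 0.31277468 0.22761781] [ 0.28782935  0.73020295 -0.12998727] 0.07027288489131324
250 ......................................................................
254 ......................................................................
258 ......................................................................
262 ........................................................#######.......
266 ..........................................####.........############...
270 ...............................################........###############
274 ..............................####..##############...#################
278 ............................################.#########################
282 ............................#################.########################
286 .......####......#..........##############################............
290 ####....##################.###################........................
294 .#####.########################################.......................
298 ...##########################################..#############..#######.
302 .....##########################################################.......
306 ##.......################################################.............
[220.23290479 293.69577751] [215.4958421  271.42568889]
```

Request:
carry_out([
  [0,0,-0.03,0,0.07],
  [0,0,-0.075,0,0.07],
  [0,0,-0.12,0,0.07],
  [-0.001,0.005,-0.165,0,0.07],
  [-0.006,0.03,-0.195,0,0.07],
  [-0.014,0.075,-0.2,0,0.065],
  [-0.023,0.122,-0.2,0,0.065],
  [-0.032,0.169,-0.2,0,0.065],
])

```text
clock: 15.7
tcp_pos: [0.4647, 0.1392, 0.4282]
orientation: [3.128, 0.289, 0.002]
contact_force: [1.2, -0.5, -0.0]
grip_width: 0.065
gripper_force: 0.0
```

Request:
carry_out([
  [-0.009,0.047,0,0,0.065],
  [-0.018,0.094,0,0,0.065],
  [-0.027,0.141,0,0,0.065],
  [-0.036,0.188,0,0,0.065],
  [-0.045,0.235,0,0,0.065],
  [-0.054,0.282,0,0,0.065],
  [-0.063,0.329,0,0,0.065],
  [-0.072,0.376,0,0,0.065],
])

```text
clock: 16.5
tcp_pos: [0.4625, -0.2439, 0.4279]
orientation: [3.128, 0.289, 0.001]
contact_force: [0.6, -0.5, -0.5]
grip_width: 0.0651
gripper_force: 0.0
```

Run:
```python
from h import *
o=r.get_obs(); print(o["tcp_pos"],o["orientation"],o["joints"])
a=r.grab_frame("scene")[:,:,::-1];b=r.grab_frame("top")[:,:,::-1]
cv2.imwrite("pics/s8.png",a);cv2.imwrite("pics/t8.png",b)
A=cv2.resize(a[225:325,165:275],(400,364),interpolation=cv2.INTER_CUBIC)
B=cv2.resize(b[195:275,145:235],(400,356),interpolation=cv2.INTER_CUBIC)
V=np.zeros((364,800,3),np.uint8); V[:,:400]=A; V[:356,400:]=B; cv2.imwrite("pics/v8.png",V)
```

```text
[ 0.46251207 -0.24389952  0.42790452] [3.12792073e+00 2.88554001e-01 5.85273252e-04] [ 0.53866702  0.21397878 -0.20016041  1.87875297  0.04883577  1.05301787
 -1.06802494]
```

View pics/v8.png

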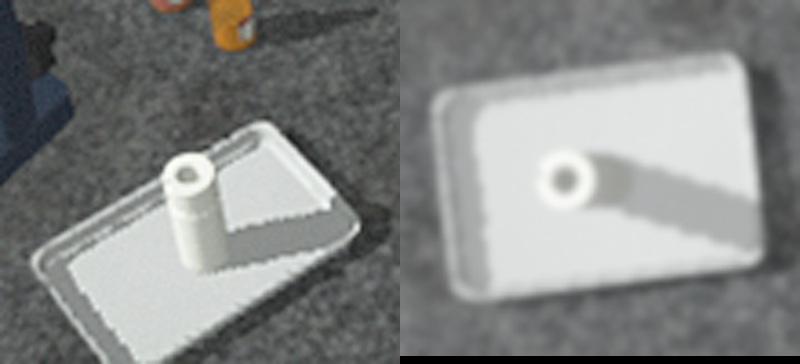

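The picture shows the swollen adapter standing upright inside the tray, with its top at left crop (190,175). Next is the second adapter.

Request:
carry_out([
  [-0.008,0.042,0,0,0.065],
  [-0.016,0.084,0,0,0.065],
  [-0.0235,0.12,0,0,0.065],
  [-0.024,0.124,0.02,0,0.065],
  [-0.024,0.124,0.065,0,0.065],
  [-0.024,0.124,0.11,0,0.065],
  [-0.024,0.124,0.15,0,0.065],
  [-0.024,0.124,0.15,0,0.065],
])

```text
clock: 17.4
tcp_pos: [0.4601, -0.3664, 0.2725]
orientation: [-3.121, -0.289, 0.013]
contact_force: [-0.7, 0.8, -0.5]
grip_width: 0.0652
gripper_force: 0.0
```

Run:
```python
from h import *
o=r.get_obs(); print(o["tcp_pos"],o["contact_force"])
b=r.grab_frame("scene")[:,:,::-1]; a=cv2.imread("pics/scene0.png")
c=b[175:220,400:460]; hsv=cv2.cvtColor(c.copy(),cv2.COLOR_BGR2HSV); m=((hsv[...,1]<40)&(hsv[...,2]>150))
for i in range(0,45,2): print(175+i,"".join('#' if k else '.' for k in m[i]))
G=o["tcp_pos"]-[0,0,.155]
print("adapter under grasp: top",w2pix("scene",[G[0],G[1],.095]),"foot",w2pix("scene",[G[0],G[1],0]))
```

```text
[ 0.46012899 -0.36641596  0.2724658 ] [-0.67738395  0.81863326 -0.47359684]
175 ............................................................
177 ............................................................
179 ............................................................
181 ......................####..................................
183 ......................#######...............................
185 .....................########...............................
187 ....................########................................
189 .................##########.................................
191 .................##########.................................
193 ................##########..................................
195 ................##########..................................
197 ................#########...................................
199 ..................#######...................................
201 ..................######..................................#.
203 ..................######...................................#
205 .................######....................................#
207 .................######....................................#
209 .........................................................#.#
211 ..........................................................##
213 .........................................................###
215 ......................................................######
217 .....................................................#.#####
219 .....................................................#######
adapter under grasp: top [423.05514909 184.31907665] foot [417.88622642 206.54925216]
```

Request:
carry_out([
  [0,0,0.03,0,0.065],
  [0,0,0.0515,0,0.065],
  [0,0,0.0515,0,0.065],
  [0,0,0.0515,0,0.02],
  [0,0,0.0515,0,0.02],
  [0,0,0.0515,0,0.02],
  [0,0,0.0515,0,0.02],
  [0,0,0.0515,0,0.02],
], force=20)

```text
clock: 18.25
tcp_pos: [0.4629, -0.3688, 0.2285]
orientation: [3.126, 0.288, 0.004]
contact_force: [0.1, 1.1, 6.4]
grip_width: 0.0295
gripper_force: 19.5
```

Request:
carry_out([
  [0,0,-0.04,0,0.02],
  [0,0,-0.085,0,0.02],
  [0.008,-0.009,-0.13,0,0.02],
  [0.03,-0.034,-0.165,0,0.02],
  [0.058,-0.066,-0.195,0,0.02],
  [0.088,-0.1,-0.205,0,0.02],
  [0.119,-0.136,-0.205,0,0.02],
  [0.15,-0.171,-0.205,0,0.02],
])

```text
clock: 19.05
tcp_pos: [0.5788, -0.1711, 0.4334]
orientation: [3.127, 0.288, 0.005]
contact_force: [1.4, -0.8, -1.4]
grip_width: 0.0294
gripper_force: 20.3
```

Request:
carry_out([
  [0.03,-0.034,0,0,0.02],
  [0.06,-0.069,0,0,0.02],
  [0.09,-0.103,0,0,0.02],
  [0.106,-0.12,0,0,0.02],
  [0.108,-0.123,0,0,0.02],
  [0.108,-0.123,0,0,0.02],
  [0.108,-0.123,0,0,0.02],
  [0.108,-0.123,0,0,0.02],
])

```text
clock: 19.85
tcp_pos: [0.6614, -0.0343, 0.4316]
orientation: [3.128, 0.284, -0.0]
contact_force: [-0.2, -0.4, -1.0]
grip_width: 0.0295
gripper_force: 20.3
```

Request:
carry_out([
  [0,0,0.025,0,0.02],
  [0,0,0.0486,0,0.02],
  [-0.004,0,0.0486,0,0.02],
  [-0.01,0,0.0486,0,0.02],
  [-0.016,0,0.0486,0,0.02],
  [-0.022,0,0.0486,0,0.02],
  [-0.028,0,0.0486,0,0.02],
  [-0.033,0,0.0486,0,0.02],
])

```text
clock: 20.65
tcp_pos: [0.6298, -0.0381, 0.3842]
orientation: [3.128, 0.288, 0.007]
contact_force: [4.0, 0.8, 0.7]
grip_width: 0.0293
gripper_force: 20.7
```

Request:
carry_out([
  [-0.005,0,0,0,0.02],
  [-0.01,0,0,0,0.02],
  [-0.015,0,0,0,0.02],
  [-0.019,0,0,0,0.02],
  [-0.0225,0,0,0,0.02],
  [-0.0225,0,0,0,0.02],
  [-0.0225,0,0,0,0.02],
  [-0.0225,0,0,0,0.02],
])

```text
clock: 21.45
tcp_pos: [0.6072, -0.0424, 0.3824]
orientation: [3.128, 0.288, -0.002]
contact_force: [2.2, 0.6, 0.4]
grip_width: 0.0298
gripper_force: 21.2
```

Request:
carry_out([
  [0.003,0,-0.025,0,0.02],
  [0,0,-0.045,0,0.02],
  [-0.025,0,-0.045,0,0.02],
  [-0.05,0,-0.045,0,0.02],
  [-0.056,0,-0.045,0,0.02],
  [-0.056,0,-0.035,0,0.02],
  [-0.056,0,-0.03,0,0.02],
  [-0.056,0,-0.03,0,0.02],
])

```text
clock: 22.25
tcp_pos: [0.5526, -0.0523, 0.4109]
orientation: [-3.128, -0.289, 0.004]
contact_force: [0.0, -0.8, -0.1]
grip_width: 0.0298
gripper_force: 21.0
```

Run:
```python
from h import *
import math
g=math.radians(10.5); gx=np.array([math.cos(g),math.sin(g),0]); z=np.array([0,0,1.]); gy=np.cross(z,gx)
def ell(G,t,rad):
  t=math.radians(t); d=-gx*math.sin(t)+z*math.cos(t); n=gx*math.cos(t)+z*math.sin(t); F=G-d*.077
  return np.array([w2pix("scene",F+rad*(gy*math.cos(s)+n*math.sin(s))) for s in np.linspace(0,6.28,40)])
def show(a,G,rad):
  hsv=cv2.cvtColor(a.copy(),cv2.COLOR_BGR2HSV); m=((hsv[...,1]<28)&(hsv[...,2]>195))
  for v in range(158,178): print(v,"".join('#' if k else '.' for k in m[v,300:330]))
  for t in(27,33,39): e=ell(G,t,rad); print(t,"u",e[:,0].min()-300,e[:,0].max()-300,"v",e[:,1].min(),e[:,1].max())
a=r.grab_frame("scene")[:,:,::-1]; cv2.imwrite("pics/s9.png",a)
o=r.get_obs(); G=o["tcp_pos"]-[0,0,.155]; print(G,o["contact_force"]); show(a,G,.015)
```

```text
[ 0.55279028 -0.05228966  0.25651708] [ 0.52090986 -0.16080272 -0.23486726]
158 ..............................
159 ..............................
160 ..............................
161 ..............................
162 .............#...........##...
163 ............##...........#####
164 ...........###............####
165 ..........####..............##
166 ..........#####..............#
167 .........#######..............
168 .........#########............
169 ........########..............
170 ........#######...............
171 .........######...............
172 .........#####................
173 ..........###.................
174 ..............................
175 ..............................
176 #............####.............
177 #.............####............
27 u 8.061696494837918 18.07770350744471 v 166.8626951236349 176.2024695799198
33 u 6.561449288121139 16.349948609213982 v 164.3823442395924 174.11797490699644
39 u 5.18666074042892 14.740310124557936 v 161.82054731500958 171.88298629133138
```

Request:
carry_out([
  [0,0.0015,0.014,0,0.02],
  [0,0.0015,0.028,0,0.02],
  [0.0025,0.0015,0.032,0,0.02],
  [0.005,0.0015,0.036,0,0.02],
  [0.0075,0.0015,0.0395,0,0.02],
  [0.01,0.0015,0.0435,0,0.02],
  [0.0125,0.0015,0.047,0,0.02],
  [0.014,0.0015,0.0495,0,0.02],
])

```text
clock: 23.1
tcp_pos: [0.5667, -0.0514, 0.3629]
orientation: [3.128, 0.288, 0.0]
contact_force: [-0.1, 0.1, -1.1]
grip_width: 0.0294
gripper_force: 21.0
```

Request:
carry_out([
  [0.001,0,0.0015,0,0.02],
  [0.002,0,0.003,0,0.02],
  [0.003,0,0.0045,0,0.02],
  [0.004,0,0.006,0,0.02],
  [0.005,0,0.0075,0,0.02],
  [0.0055,0,0.0085,0,0.02],
  [0.0055,0,0.0085,0,0.02],
  [0.0055,0,0.0085,0,0.02],
])

```text
clock: 23.9
tcp_pos: [0.5719, -0.0504, 0.3547]
orientation: [-3.128, -0.288, -0.001]
contact_force: [0.5, 0.2, 0.3]
grip_width: 0.0294
gripper_force: 21.1
```

It is past the point where the first adapter stopped, and there is no force. I'm continuing in.

Request:
carry_out([
  [0.0015,0,0.0024,0,0.02],
  [0.003,0,0.0047,0,0.02],
  [0.0045,0,0.007,0,0.02],
  [0.006,0,0.0093,0,0.02],
  [0.0075,0,0.0116,0,0.02],
  [0.009,0,0.0139,0,0.02],
  [0.01,0,0.0155,0,0.02],
  [0.01,0,0.0155,0,0.02],
])

```text
clock: 24.7
tcp_pos: [0.5818, -0.0486, 0.3389]
orientation: [-3.128, -0.288, -0.0]
contact_force: [2.1, 0.2, 0.5]
grip_width: 0.0291
gripper_force: 21.1
```

Request:
carry_out([
  [0.0015,0,0.0022,0,0.02],
  [0.003,0,0.0044,0,0.02],
  [0.004,0,0.006,0,0.02],
  [0.005,0,0.0076,0,0.02],
  [0.005,0,0.0076,0,0.02],
  [0.005,0,0.0076,0,0.02],
  [0.005,0,0.0076,0,0.02],
  [0.005,0,0.0076,0,0.02],
])

```text
clock: 25.5
tcp_pos: [0.5865, -0.0477, 0.3315]
orientation: [3.128, 0.288, 0.0]
contact_force: [1.9, 0.3, -0.1]
grip_width: 0.0297
gripper_force: 21.1
```

Request:
carry_out([
  [0,0,0,0,0.045],
  [0,0,0,0,0.06],
  [0,0,0,0,0.07],
  [0,0,0,0,0.07],
  [0,0,0,0,0.07],
  [0,0,0,0,0.07],
  [-0.01,0,-0.03,0,0.07],
  [-0.02,0,-0.07,0,0.07],
])

```text
clock: 26.3
tcp_pos: [0.566, -0.0514, 0.4002]
orientation: [-3.127, -0.289, 0.008]
contact_force: [1.1, -0.9, -0.2]
grip_width: 0.0698
gripper_force: 0.0
```

Request:
carry_out([
  [-0.02,0.04,-0.04,0,0.07],
  [-0.02,0.08,-0.05,0,0.07],
  [-0.02,0.12,-0.05,0,0.07],
  [-0.02,0.16,-0.05,0,0.07],
  [-0.02,0.2,-0.05,0,0.07],
  [-0.02,0.2,-0.05,0,0.07],
  [-0.02,0.2,-0.05,0,0.07],
  [-0.02,0.2,-0.05,0,0.07],
])

```text
clock: 27.1
tcp_pos: [0.5839, -0.2504, 0.4514]
orientation: [-3.127, -0.291, 0.0]
contact_force: [-0.4, -0.3, -0.3]
grip_width: 0.0702
gripper_force: 0.0
```

Run:
```python
from h import *
import math
o=r.get_obs(); print(o["clock"],o["tcp_pos"],o["contact_force"])
a=r.grab_frame("scene")[:,:,::-1];b=r.grab_frame("top")[:,:,::-1]
cv2.imwrite("pics/s10.png",a);cv2.imwrite("pics/t10.png",b)
g=math.radians(10.5); gx=np.array([math.cos(g),math.sin(g),0]); M=np.array([.602,-.045,.151]); ax=gx*math.sin(math.radians(33))-np.array([0,0,1])*math.cos(math.radians(33))
for d in(0,.055,.1,.15): print(d,w2pix("scene",M+ax*d),w2pix("top",M+ax*d))
a0=cv2.imread("pics/scene0.png")
for im in(a0,a):
  hsv=cv2.cvtColor(im.copy(),cv2.COLOR_BGR2HSV); m=((hsv[...,1]<18)&(hsv[...,2]>150))
  for v in range(168,216,2): print(v,"".join('#' if k else '.' for k in m[v,275:335]))
```

```text
27.1 [ 0.58390684 -0.25035266  0.45139113] [-0.39972314 -0.28328386 -0.34944874]
0 [310.0426437  178.59025672] [315.41821264 185.57491125]
0.055 [303.3825813  185.35494614] [313.88907053 176.34971195]
0.1 [298.26066166 190.55752507] [312.72359657 169.31830608]
0.15 [292.88492688 196.01809939] [311.51029779 161.99819447]
168 ........................................................####
170 ...............................######......................#
172 ............................##.......####...................
174 ..........................##........#######.................
176 .........................##...........######................
178 ........................###............#####................
180 .......................#####...........#####................
182 ......................#######...##......#####...............
184 ......................########..###...#####.................
186 .......................##########...#######.................
188 .....................####.###...............................
190 ...................#########...............................
[... 1641 characters left out ...]
.....####.#######..####...........................
196 .............############...###.............................
198 ............###########.....................................
200 .............########.......................................
202 ...............####.........................................
204 ................#...........................................
206 ............................................................
208 ............................................................
210 ............................................................
212 ............................................................
214 ............................................................
```

Run:
```python
import cv2,numpy as np
a=cv2.imread("pics/top0.png");b=cv2.imread("pics/t10.png")
for im in(a,b):
  g=im.max(2)
  print(g[152:200:2,300:330:2]); 
d=cv2.absdiff(cv2.GaussianBlur(a,(3,3),0),cv2.GaussianBlur(b,(3,3),0)).max(2)>45
n,l,s,c=cv2.connectedComponentsWithStats(d.astype(np.uint8))
print([(s[i].tolist()) for i in range(1,n) if s[i,4]>25])
```

```text
[[144 173 179 179 179 179 179 179 180 182 180 180 179 159  97]
 [168 177 178 179 179 180 180 179 180 180 180 179 180 167 108]
 [177 178 177 178 179 179 179 179 179 179 179 180 180 173 122]
 [178 177 178 179 178 178 179 178 176 177 177 179 181 175 126]
 [177 179 179 171 162 156 148 143 130 169 176 179 178 174 138]
 [177 179 175 123  84  75  61  56  63 148 166 162 154 154 132]
 [178 178 180 115  42  39  42  44  49 124 160 136 133 134 122]
 [178 179 187 130  50  47  54  65  89 142 170 136 133 133 125]
 [177 178 182 142 101 105 111 124 154 175 174 140 133 133 126]
 [178 178 179 157 134 152 165 166 167 169 174 144 132 132 131]
 [178 178 180 175 176 189 189 183 173 160 150 135 131 132 131]
 [178 178 183 195 198 194 188 182 174 164 148 132 131 131 130]
 [177 177 183 199 199 190 174 165 161 164 162 152 134 131 130]
 [178 179 187 196 182 162 141 133 135 146 157 166 157 135 131]
 [179 179 188 183 154 132 127 126 138 166 162 167 170 152 132]
 [180 181 186 167 137 127 127 127 132 140 137 170 183 166 137]
 [178 181 180 157 131 124 126 128 127 126 135 182 194 173 140]
 [174 178 177 156 133 125 125
[... 1520 characters left out ...]
6 130 166 198 198 172 138]
 [173 176 174 157 137 131 126 130 139 168 205 211 197 164 137]
 [171 177 175 166 148 145 154 164 181 201 219 216 186 153 131]
 [164 178 178 176 165 163 172 183 192 201 208 194 163 141 130]
 [160 178 178 177 170 165 169 175 180 183 173 154 134 129 126]
 [161 179 178 179 173 163 160 154 152 144 137 129 126 125 126]
 [148 175 177 179 169 156 146 138 138 139 136 131 129 128 122]]
[[388, 138, 89, 162, 7724], [413, 140, 10, 13, 48], [306, 159, 12, 13, 122], [432, 173, 21, 14, 129], [379, 184, 7, 7, 31], [385, 187, 11, 5, 39], [389, 193, 12, 4, 28], [189, 230, 38, 21, 373], [424, 239, 17, 9, 93], [349, 243, 17, 16, 213], [365, 301, 85, 99, 2322], [542, 362, 98, 38, 1883]]
```

The chute window in the top view, at (306–318, 158–172), has turned from dark to white right down to the stop. The adapter has slid through. The other adapter still stands in the tray, and the arm is clear.

```bash
python3 -c "
from bench import r
print(r.hand_in())"
```

```text
the job is handed in; nothing more can be done
None
```

I handed the job in at about 27 s: the swollen adapter (36 mm) was stopped by the gauge and now stands upright in the tray, and the sound one (30 mm) slid through and lies at the bottom of the chute.

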